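# Pack the toy vans and lock the tub in the stall's bay

## Robot

A 6-joint arm with a two-finger parallel gripper is mounted at the origin on the work surface. World frame = base frame: x ahead of the robot, y to its left, z up, the work surface at z = 0. Lengths are in m, angles in rad, forces in N, time in s.
With the tool pointing down it reaches from about 0.25 to 0.725 m from the base axis. Payload 4 kg.
Tool frame: the origin (TCP) lies on the front face of the gripper's body, between the roots of the fingers; the fingertips stand 73 mm ahead of it and the grasp point (between the pads) lies 54 mm ahead of it; z points along the fingers, y is the line along which they close (so a half turn about z gives the same grasp; the last joint's range is limited). The gripper opens to 85 mm and grips with 20 to 120 N. Pads are 22 mm wide; open, the fingers measure 114 mm over their backs; the gripper's body (76 mm by 85 mm) begins 54 mm behind the grasp point. The pads swing forward as they close: fully open they stand 13 mm farther back than shut.
Start: joints at [1.202, 0.241, 0.005, 1.335, 0, 1.571], TCP at [0.18, 0.466, 0.304] pointing down, gripper open.
Joint ranges: [-2.72, 2.72], [-1.05, 1.87], [-1.09, 1.28], [-1.99, 2.15], [-1.42, 1.44], [-3.14, 3.14]. Speed limits (rad/s): [2.79, 2.79, 3.14, 3.14, 3.14, 3.14].

## Interface

Orientations are given as a unit quaternion [x, y, z, w].
In Python, from workcell import bot gives the robot as it stands. The module is installed in compiled form; this text tells all that it offers.
- The arm moves only by the tool step_arm, never from a script. Its argument "rows" is a list of rows, each a list of 2 entries, a list of its own where there are three numbers: the shift along the tool's x, y, z in mm, then the turn about the tool's z in degrees. A call has 1 to 12 rows; each row is the pose to reach, as a shift and turn from the pose commanded when the call began, along the tool's axes at that moment; what a row does not reach only later rows make up. A row lasts 1/8 s, in which the tool goes at most 62.5 mm and 10.7 degrees, less where a joint would pass 70% of its speed; a pose out of reach is approached as far as the arm can. A call with a gripper value outside its range is refused whole. "claw" is the gripper's target within -1 to 1 (shut at 1, half-way at 0, fully open at -1), set as the call begins (left out, the last holds). The fingers move at their own pace and stop on an object; the grip force is fixed at half the most. Time passes only in rows, so rows that repeat a pose let the fingers close. It gives the time, the measured TCP pose, the force, the opening and the grip force at its end, in the units of the state.
- bot.get_obs(): the state, without advancing time (a new reading comes with each control period).
- bot.camera(name): name is "side" or "top" or "wrist"; returns (picture, depth): 420x560x3 uint8, red, green, blue; 420x560 float32, m along the optical axis (not along the pixel's ray), 0 where there is no reading.
- bot.camera_params(name): a dict with "fx", "fy", "cx", "cy" (pixels), "pose" (4x4, takes a point from camera to world coordinates). Camera axes: x right, y up, looking along -z (the intrinsics and any distortion apply to the point x, -y, -z); pixel columns grow to the right and rows downward; lengths in m; the calibration is good to about 2 mm. A picture is of the moment at which its call begins: read the wrist's pose just before it. camera_params takes no time and is no camera call; for the wrist camera it gives the pose at the moment of the call.
- bot.job_done(): hands the job in; it is judged then, once.
Trained networks look in the newest picture that a camera, given by its name, has taken for a name from the list of things; names that differ only in an ending like _2 or _b are one class to them, and where a whole thing is asked for, a point or a joint stands for the part that bears it (a point fixed in the world has none). Each returns a list of dicts, best first, with "score" (0 to 1); they miss things now and then, are a little off and sometimes report something else, mostly with a low value. They report only what shows in the picture. A call takes as long as a camera call. They do not tell look-alikes from the thing itself.
- bot.trace(target, camera): "pixels" (420x560 bool, what is visible of it) and "uv" ([column, row] in pixels, amid what is visible of it).
The state is a dict: "clock": time; "joint_pos": joint angles; "joint_vel": joint speeds; "tau": joint torques, N m; "eef_pos": TCP position; "tool_rot": TCP orientation; "ft_force": force on the tool from outside, world axes, zero at the start; "ft_torque": the same for the moment, N m; "grip_width": finger opening in m; "grasp_force": force on a finger pad.
Only numpy, scipy, OpenCV 4.12 (cv2) and the standard library are available. Lean on these libraries where they do the work, as an engineer would, in place of code of your own. Each camera call takes 0.05 s, during which the arm holds its last target. There are 200 camera calls.

## Task

Pack up the stall's toy vans: put every toy van that is out on the table into the grey tub, snap the lid fully down on it, and slide the closed tub, handle trailing, into the bay under the deck until it is fully home. Then shoot the barrel bolt fully, so that it passes through the tub's handle; it starts partly across the mouth and has to be drawn back before the tub can go in. Leave the other wares standing where they are.

Things in the scene. Friction and masses are not known exactly. Their poses are not given: they have to be found in the camera images.
- tub_in (a point): Grey plastic storage tub, open on top: 144 mm long (its x) x 124 wide (y) x 50 high, walls and floor 4 mm, inside 136 x 116 mm. This point: centre of the inner floor, 4 mm above the underside; z up. A loop handle stands out at its -x end. Loose, 0.3 kg; slides on the table when pulled or pushed by its handle.
- tub_rim (a point): Centre of the tub's open top, level with the rim, axes as the tub's. On each long inside wall two small springy white nubs (42 mm either side of the middle) stick out 4.5 mm, 10 mm below the rim; they snap in above the rounded bead along the foot of the lid's plug rim.
- lid_grip (a point): Grey lid: plate 144 (x) x 124 (y) x 4 mm, with a grip ridge on top 60 mm long (x), 18 thick (y), 20 high. This point: the ridge's centre, 10 mm below its top, 14 above the plate's underside. Under the plate a rim 18 mm deep plugs into the tub, 2.5 mm clearance each side, 4 at the ends; either way round. Starts on the bay's deck. 0.09 kg. Resting on the nubs it stands 13 mm high; pressed at the middle with 10 to 20 N it snaps down.
- bay_mouth (a point): Storage bay fixed to the table: two guide rails 132 mm apart (30 mm high), a stop at the back, a deck overhead. This point: on the table, midway between the rails' front ends; x points into the bay, y left as one looks in, z up. The stop is 134 mm in; with the tub home (+x end first) its inner-floor point is 62 mm in and its handle sticks out of the mouth.
- deck_top (a point): Centre of the top of the bay's plywood deck, axes as the bay's: 144 mm (x) x 182 mm (y), 8 mm thick, top 88 mm and underside 80 mm above the table. It begins 40 mm inside the mouth. The lidded tub is 74 mm high to the top of its ridge when the lid is snapped down.
- bolt_knob (a point): Upright round knob of the barrel bolt, 14 mm thick; this point: on its axis, 11 mm below its top and 77 mm above the table; free from 30 to 88 mm up. The bolt, a round rod 10 mm thick with its axis 22 mm above the table, lies in a track outside the mouth on the bay's -y side, 23 mm in front of the mouth, and slides along the bay's y. Axes as the bay's.
- bolt (a joint): Travel of the bolt in m: 0 = drawn right back, grows towards the bay's +y, 0.080 = fully shot. Friction about 2 N, stays where left. Its tip is at bay y = -78 mm + travel, so above about 0.010 it stands in the tub's way. With the tub home the rod passes through the eye of the handle.
- tub_handle (a point): Grip point of the tub's loop handle, axes as the tub's: in the handle's end bar, 26 mm out from the end wall, 22 mm above the table. The handle is 22 mm thick (y), stands out 38 mm from the wall, spans 4 to 40 mm above the table and lies 22 mm off the tub's middle towards -y. Between end bar and wall is an eye 26 (x) x 20 mm high, open along y, for the bolt.
- van0_center (a point): Die-cast toy van, 60 mm long (its x), 25 mm wide (y), 24 mm high (bonnet end, +x, 14 mm high); this point is 12 mm above its underside, mid-length. 0.06 kg. May be absent (None).
- van1_center (a point): Die-cast toy van, 60 mm long (its x), 25 mm wide (y), 24 mm high (bonnet end, +x, 14 mm high); this point is 12 mm above its underside, mid-length. 0.06 kg. May be absent (None).
- van2_center (a point): Die-cast toy van, 60 mm long (its x), 25 mm wide (y), 24 mm high (bonnet end, +x, 14 mm high); this point is 12 mm above its underside, mid-length. 0.06 kg. May be absent (None).
- van3_center (a point): Die-cast toy van, 60 mm long (its x), 25 mm wide (y), 24 mm high (bonnet end, +x, 14 mm high); this point is 12 mm above its underside, mid-length. 0.06 kg. May be absent (None).
- vase_mid (a point): Bystander: a small glazed vase, 72 mm across and 125 mm tall; this point is half-way up. Leave alone.
- bowl_mid (a point): Bystander: a white bowl, 84 mm across, 45 mm high; this point is half-way up. Leave alone.
- tin_mid (a point): Bystander: a brass-coloured tin, 60 mm across, 70 mm high; this point is half-way up. Leave alone.
- tape_mid (a point): Bystander: a clear cassette case lying flat, 109 x 69 x 17 mm; this point is half-way up. Leave alone.
- discs_mid (a point): Bystander: three disc cases lying in a pile, about 145 x 128 x 30 mm; this point is half-way up. Leave alone.
- bell_mid (a point): Bystander: a brass hand bell, 56 mm across, 85 mm tall; this point is half-way up. Leave alone.
There are look-alikes about, which are no part of the job. What is shaped like the part that bears tub_in but red or yellow is not meant.

How it is judged:
On the way, in this order (a step that is already met when the one before it is completed fails the run):
1. every toy van is in the tub (x of van0_center in the frame of tub_in between -0.062 and 0.062 m and y of van0_center in the frame of tub_in between -0.054 and 0.054 m and z of van0_center in the frame of tub_in between 0 and 0.03 m and x of van1_center in the frame of tub_in between -0.062 and 0.062 m and y of van1_center in the frame of tub_in between -0.054 and 0.054 m and z of van1_center in the frame of tub_in between 0 and 0.03 m and x of van2_center in the frame of tub_in between -0.062 and 0.062 m and y of van2_center in the frame of tub_in between -0.054 and 0.054 m and z of van2_center in the frame of tub_in between 0 and 0.03 m and x of van3_center in the frame of tub_in between -0.062 and 0.062 m and y of van3_center in the frame of tub_in between -0.054 and 0.054 m and z of van3_center in the frame of tub_in between 0 and 0.03 m), for 0.2 s.
2. the lid is snapped down on the tub (z of lid_grip in the frame of tub_in between 0.052 and 0.063 m and x of lid_grip in the frame of tub_in between -0.008 and 0.008 m and y of lid_grip in the frame of tub_in between -0.008 and 0.008 m and angle between the z axis of lid_grip and the z axis of tub_in, either way round below 0.04 rad), for 0.2 s.
3. the lidded tub is home in the bay, under the deck (all of step 2 and x of tub_in in the frame of bay_mouth between 0.055 and 0.07 m and y of tub_in in the frame of bay_mouth between -0.01 and 0.01 m and angle between the x axis of tub_in and the x axis of bay_mouth, either way round below 0.09 rad and height (world z) of tub_in below 0.01 m), for 0.2 s.
4. the bolt is shot through the handle (x of tub_in in the frame of bay_mouth between 0.055 and 0.07 m and y of tub_in in the frame of bay_mouth between -0.01 and 0.01 m and angle between the x axis of tub_in and the x axis of bay_mouth, either way round below 0.09 rad and height (world z) of tub_in below 0.01 m and value of joint bolt above 0.07 m), for 0.2 s.
At the end, for the whole second after the job is handed in: Every van present is inside the tub; the lid is snapped down (within 3 mm of its seat, level); the tub is in the bay within 7 mm of the stop; the bolt has travelled more than 70 of its 80 mm, through the handle; the tub is at rest (all of step 1 and all of step 2 and all of step 4 and linear speed of tub below 0.02 m/s); the robot touches nothing.
It fails at once if one of the other wares is shifted more than 70 mm or knocked over (distance of any of vase_mid, bowl_mid, tin_mid, tape_mid, discs_mid, bell_mid from where it was at the start of the episode above 0.07 m or angle between any of vase_mid, bowl_mid, tin_mid, tape_mid, discs_mid, bell_mid's own z axis and vertical above 0.7 rad).
Of van0, van1, van2, van3 only 2 to 4 are there at a start; the rules pass over those that are not, and their reading is None.
At some moment in a run one of van0, van1, van2, van3 may be knocked a few centimetres aside while the robot is not near it.
Once in a run the grip may slacken for a moment while it holds something.
It also fails if it takes over 210 s, if anything falls off the work surface, if the arm or the gripper's body presses on something with over 40 N, if the wrist force passes 120 N, or if a joint passes its speed limit or range.

## Working session

There is one attempt and no reset: what is moved stays moved. The work goes in short steps, Python scripts to look and compute and a tool call to move; the robot and the scene stay as the last step left them, time stands still between calls to the robot, and variables do not carry over. Pictures are saved under pics/ and viewed, at most 14 in all, crops included, and the job is handed in when it is done.

Besides the shell and the picture viewer there is one more tool, called after "Call:" as name(argument=value, ...), one argument or row to a line, values as JSON. step_arm: Moves the arm, as the interface text tells. Its arguments: {"type":"object","properties":{"rows":{"type":"array"},"claw":{"type":"number"}},"required":["rows"]}

```bash
mkdir -p pics
cat > h.py <<'E'
import numpy as np, cv2
from workcell import bot
def world(cam,u,v,d,P=None):
    P=P or bot.camera_params(cam)
    x=(np.asarray(u)-P['cx'])/P['fx']*d; y=(np.asarray(v)-P['cy'])/P['fy']*d
    p=np.stack([x,-y,-np.asarray(d),np.ones_like(d)],-1)
    return (p@np.array(P['pose']).T)[...,:3]
def cloud(cam):
    P=bot.camera_params(cam); im,d=bot.camera(cam)
    v,u=np.mgrid[:420,:560]
    W=world(cam,u,v,d.astype(float),P); W[d==0]=np.nan
    return im,d,W
def save(n,im): cv2.imwrite('pics/'+n,cv2.cvtColor(im,cv2.COLOR_RGB2BGR))
E
python3 - <<'E'
from h import *
o=bot.get_obs(); print(o)
for c in ['top','side','wrist']:
    P=bot.camera_params(c); print(c,P)
    im,d,W=cloud(c); save(c+'0.png',im); np.savez(c+'0.npz',im=im,d=d,W=W)
E
```

```text
{'clock': 0.0, 'joint_pos': array([ 1.20201199e+00,  2.41390346e-01,  3.73163570e-03,  1.33521903e+00,
       -2.21959682e-05,  1.57079659e+00]), 'joint_vel': array([-2.58993296e-03, -1.78081050e-03, -5.75457801e-04,  4.57630120e-04,
       -6.80419497e-05, -1.17879115e-03]), 'tau': array([ 1.05130501e-03, -3.72316575e+01,  2.52407759e+01,  1.69190986e-02,
        8.79575009e-05, -2.86664580e-06]), 'eef_pos': array([0.18007077, 0.46592872, 0.30302695]), 'tool_rot': array([ 1.83349061e-01,  9.83047323e-01, -1.02509859e-03, -1.79902455e-04]), 'ft_force': array([0.46721698, 0.14151639, 0.55381479]), 'ft_torque': array([ 0.03639406, -0.01278394,  0.02566446]), 'grasp_force': 0.0, 'grip_width': 0.08524130332891659}
top {'fx': 469.54098408353565, 'fy': 469.54098408353565, 'cx': 284.47643007460897, 'cy': 205.84085204195307, 'pose': array([[ 0.02560183,  0.9874056 , -0.15612405,  0.24320524],
       [-0.99965729,  0.02443385, -0.00939596, -0.00703262],
       [-0.00546292,  0.1563111 ,  0.98769276,  1.50655698],
       [ 0.        ,  0.        ,  0.        ,  1.        ]])}
side {'fx': 537.6021952618164, 'fy': 537.6021952618164, 'cx': 283.4075056170617, 'cy': 214.6722103193038, 'pose': array([[ 0.94267752,  0.2222719 , -0.24890621,  0.08482744],
       [-0.33369469,  0.62197857, -0.70837173, -1.08511231],
       [-0.0026368 ,  0.75082479,  0.66049616,  1.10300374],
       [ 0.        ,  0.        ,  0.        ,  1.        ]])}
wrist {'fx': 296.36628826185495, 'fy': 296.36628826185495, 'cx': 283.10042571307076, 'cy': 213.6290036983331, 'pose': array([[ 0.36073432, -0.89160348, -0.2737042 ,  0.11021076],
       [ 0.93266658,  0.34423719,  0.10786014,  0.49267774],
       [-0.00194931, -0.29418361,  0.95574693,  0.37245205],
       [ 0.        ,  0.        ,  0.        ,  1.        ]])}
```

View pics/top0.png

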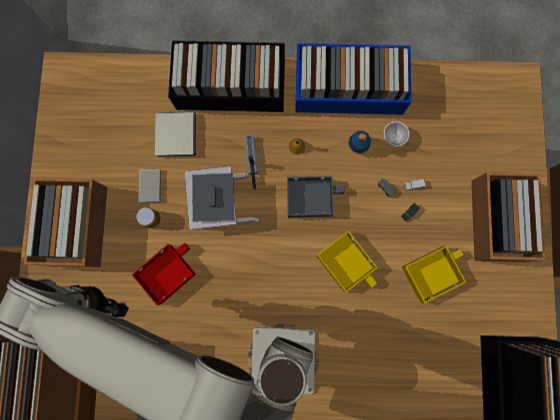

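View pics/side0.png

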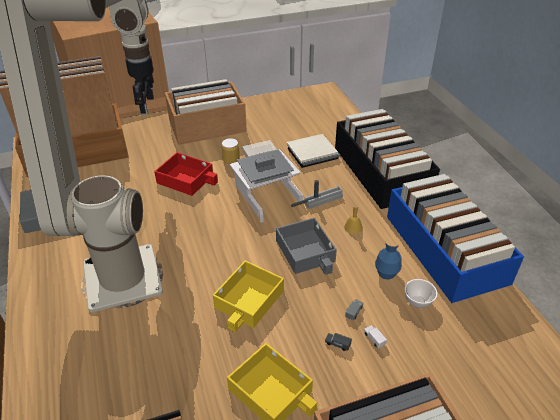

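Run:
```python
from h import *
for c in ['top','side']:
    im,d,W=cloud(c)
    np.savez(c+'1.npz',im=im,d=d,W=W)
    for t in ['tub_in','lid_grip','bolt_knob','tub_handle','van0_center','vase_mid','bowl_mid','tin_mid','tape_mid','discs_mid','bell_mid']:
        for r in bot.trace(t,c)[:6 if 'van' in t else 3]:
            m=r['pixels']; w=np.nanmedian(W[m],0) if m.any() else None
            ys,xs=np.nonzero(m)
            print(c,t,round(r['score'],2),np.round(r['uv']),m.sum(),np.round(w,3), im[m].mean(0).round(), (xs.min(),xs.max(),ys.min(),ys.max()))
```

```text
top tub_in 0.96 [314. 194.] 1963 [ 0.518 -0.078  0.006] [61. 63. 65.] (np.int64(287), np.int64(343), np.int64(176), np.int64(217))
top tub_in 0.85 [168. 274.] 2274 [0.256 0.382 0.006] [108.  11.   8.] (np.int64(132), np.int64(195), np.int64(243), np.int64(304))
top tub_in 0.67 [347. 263.] 2098 [ 0.305 -0.196  0.006] [145. 121.   3.] (np.int64(317), np.int64(376), np.int64(232), np.int64(291))
top lid_grip 0.96 [214. 199.] 1940 [0.485 0.222 0.11 ] [69. 73. 76.] (np.int64(192), np.int64(234), np.int64(173), np.int64(220))
top lid_grip 0.49 [311. 195.] 2024 [ 0.519 -0.078  0.006] [62. 64. 65.] (np.int64(286), np.int64(344), np.int64(175), np.int64(217))
top bolt_knob 0.65 [253. 169.] 111 [0.589 0.113 0.028] [31. 32. 32.] (np.int64(249), np.int64(255), np.int64(155), np.int64(188))
top bolt_knob 0.46 [411. 212.] 161 [ 0.469 -0.394  0.022] [48. 48. 47.] (np.int64(402), np.int64(418), np.int64(203), np.int64(220))
top tub_handle 0.87 [312. 194.] 1973 [ 0.517 -0.077  0.006] [61. 63. 65.] (np.int64(287), np.int64(343), np.int64(176), np.int64(217))
top tub_handle 0.78 [437. 272.] 2240 [ 0.27
[... 3275 characters left out ...]
np.int64(335), np.int64(349))
side tape_mid 0.66 [254. 148.] 328 [0.529 0.45  0.018] [198. 188. 175.] (np.int64(243), np.int64(274), np.int64(141), np.int64(155))
side discs_mid 0.65 [310. 149.] 1153 [0.7   0.354 0.03 ] [180. 174. 162.] (np.int64(287), np.int64(339), np.int64(134), np.int64(166))
side bell_mid 0.57 [266. 164.] 1200 [0.479 0.214 0.111] [115. 116. 117.] (np.int64(237), np.int64(292), np.int64(149), np.int64(183))
side bell_mid 0.54 [355. 225.] 276 [ 0.674 -0.038  0.024] [145. 115.  55.] (np.int64(345), np.int64(362), np.int64(208), np.int64(233))
side bell_mid 0.34 [254. 149.] 326 [0.531 0.45  0.018] [199. 190. 177.] (np.int64(243), np.int64(275), np.int64(140), np.int64(155))
```

Grey tub at (313,195) in the top view, red at (165,273), and yellows at (347,262) and (436,272). Grey is the one meant, with its handle on the right towards world -y. I see three vans, at (387,187), (416,184) and (411,212). The lid lies on the deck at (214,197) and the bolt is at (252,160).

Call:
step_arm(
  rows=[
    [[-350,-150,-80],-21],
    [[-350,-150,-80],-21],
    [[-350,-150,-80],-21],
    [[-350,-150,-80],-21],
    [[-350,-150,-80],-21],
    [[-350,-150,-80],-21],
    [[-350,-150,-80],-21],
    [[-350,-150,-80],-21],
    [[-350,-150,-80],-21],
  ],
  claw=-1,
)

```text
clock: 2.48
eef_pos: [0.4522, 0.2006, 0.3836]
tool_rot: [0.001, 1.0, 0.0, -0.0]
ft_force: [-0.6, -0.3, -1.0]
grip_width: 0.0855
grasp_force: 0.0
```

Run:
```python
from h import *
o=bot.get_obs(); print(o['clock'],o['eef_pos'],o['tool_rot'],o['joint_pos'])
im,d,W=cloud('wrist'); save('w1.png',im); np.savez('w1.npz',im=im,d=d,W=W)
```

```text
2.475 [0.45215342 0.20057574 0.38357871] [ 1.03907087e-03  9.99999343e-01  2.99523238e-05 -4.83096274e-04] [4.17311063e-01 2.11409864e-01 1.72737370e-01 1.53298237e+00
 4.47257492e-04 4.19389014e-01]
```

View pics/w1.png

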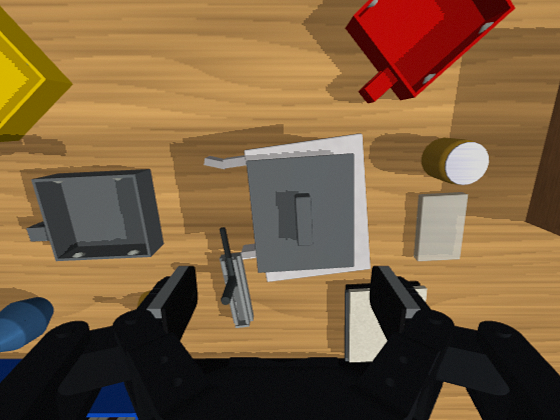

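Run:
```python
from h import *
D=np.load('w1.npz');W=D['W'];im=D['im']
def rect(m,name):
    p=W[m][:,:2]; r=cv2.minAreaRect((p*1000).astype(np.float32)); print(name,m.sum(),np.round(r[0],1),np.round(r[1],1),round(r[2],2),'z',np.nanmedian(W[m][:,2]).round(4))
    x0,y0=np.percentile(p,1,axis=0);x1,y1=np.percentile(p,99,axis=0); print('  ext',np.round([x0,x1,y0,y1],4))
z=W[...,2]
def comps(lo,hi,minn=80):
    n,l=cv2.connectedComponents(((z>lo)&(z<hi)).astype(np.uint8))
    for i in range(1,n):
        if (l==i).sum()>minn: rect(l==i,(lo,hi))
comps(.118,.14); comps(.100,.116); comps(.084,.092); comps(.05,.08); comps(.026,.034)
```

```text
(0.118, 0.14) 795 [486.  224.1] [59.8 18. ] 3.89 z 0.1291
  ext [0.4562 0.5146 0.2139 0.2338]
(0.1, 0.116) 10643 [486.4 223.7] [144.3 123.2] 3.88 z 0.1093
  ext [0.4148 0.5569 0.162  0.2851]
(0.1, 0.116) 447 [803.3 -62.2] [78.  15.1] 85.55 z 0.1083
  ext [ 0.7984  0.8101 -0.0994 -0.0258]
(0.084, 0.092) 3952 [488.7 236. ] [181.9 144.3] 7.82 z 0.0873
  ext [0.3926 0.5832 0.1575 0.3146]
(0.084, 0.092) 152 [ 689.2 -215.1] [11.9 36.8] 82.82 z 0.0874
  ext [ 0.6718  0.7052 -0.2227 -0.2092]
(0.084, 0.092) 158 [799.8 -71.6] [59.8  3.9] 89.79 z 0.0881
  ext [ 0.7981  0.8017 -0.1007 -0.0442]
(0.05, 0.08) 1868 [428.1 435.2] [57.6 56.7] 45.11 z 0.069
  ext [0.3994 0.4537 0.408  0.4623]
(0.05, 0.08) 104 [513.3 589.7] [34.3  3.9] 0.57 z 0.0539
  ext [0.4976 0.5297 0.5879 0.5915]
(0.05, 0.08) 108 [614.3 119.2] [13.7  7.1] 70.66 z 0.0655
  ext [0.611  0.6198 0.1118 0.1246]
(0.05, 0.08) 1013 [ 682.1 -215.5] [63.1 39.7] 20.51 z 0.0662
  ext [ 0.6562  0.7121 -0.2381 -0.1965]
(0.05, 0.08) 304 [800.3 -78.6] [51.2  4.3] 88.69 z 0.0698
  ext [ 0.7984  0.8018 -0.1027 -0.0555]
(0.026, 0.034) 100 [244.4 461.3
[... 742 characters left out ...]
.5699 -0.1432 -0.121 ]
(0.026, 0.034) 108 [566.4 -59.5] [ 1.4 99. ] 2.58 z 0.0299
  ext [ 0.5638  0.5688 -0.1084 -0.0114]
(0.026, 0.034) 115 [573.4 146.1] [12.2 22.5] 6.96 z 0.0291
  ext [0.5669 0.5797 0.1353 0.1574]
(0.026, 0.034) 102 [613.4 121.2] [60.1 16.1] 7.96 z 0.0268
  ext [0.5844 0.6416 0.1144 0.1323]
(0.026, 0.034) 102 [641.6 428.6] [32.3 15.7] 36.06 z 0.029
  ext [0.6333 0.6562 0.4145 0.4333]
(0.026, 0.034) 1979 [708.9 343.7] [142.8  63.6] 2.89 z 0.0294
  ext [0.6393 0.7785 0.3103 0.372 ]
(0.026, 0.034) 125 [679.4 126.7] [58.6 24. ] 7.27 z 0.027
  ext [0.654  0.7086 0.113  0.1416]
(0.026, 0.034) 115 [ 673.3 -208.3] [61.3 19.1] 35.14 z 0.0308
  ext [ 0.6537  0.7004 -0.2328 -0.1939]
```

The wrist view shows the tub at (100,215), the lid at (303,213) on the deck at (305,205), and the bolt with its knob near (228,285). Sizes and heights agree with the text. Next I look at the vans and tub from between them.

Call:
step_arm(
  rows=[
    [[-20,-450,30],0],
    [[-20,-450,30],0],
    [[-20,-450,30],0],
    [[-20,-450,30],0],
    [[-20,-450,30],0],
    [[-20,-450,30],0],
    [[-20,-450,30],0],
    [[-20,-450,30],0],
    [[-20,-450,30],0],
    [[-20,-450,30],0],
  ],
)

```text
clock: 3.78
eef_pos: [0.4719, -0.2478, 0.3541]
tool_rot: [-0.0, 1.0, 0.0, 0.0]
ft_force: [0.8, 0.9, -0.6]
grip_width: 0.0855
grasp_force: 0.0
```

```bash
cat >> h.py <<'E'
def rect(W,m):
    p=W[m][:,:2]; r=cv2.minAreaRect((p*1000).astype(np.float32)); (w,h),a=r[1],r[2]
    if w<h: w,h,a=h,w,a-90
    return np.round(r[0],1),np.round((w,h),1),round(a,2)   # centre mm, sizes, angle of long axis from X
def comps(W,lo,hi,minn=60,box=None):
    z=W[...,2]; m=(z>lo)&(z<hi)
    if box: m&=(W[...,0]>box[0])&(W[...,0]<box[1])&(W[...,1]>box[2])&(W[...,1]<box[3])
    n,l=cv2.connectedComponents(m.astype(np.uint8)); out=[]
    for i in range(1,n):
        k=l==i
        if k.sum()>=minn:
            v,u=np.nonzero(k); out.append(k); print(lo,hi,k.sum(),'px',(int(u.mean()),int(v.mean())),*rect(W,k),'zmax',np.nanmax(W[k][:,2]).round(4))
    return out
E
python3 - <<'E'
from h import *
im,d,W=cloud('wrist'); save('w2.png',im); np.savez('w2.npz',im=im,d=d,W=W)
o=bot.get_obs(); print(o['clock'],o['eef_pos'])
comps(W,.006,.03,box=(.2,.75,-.65,-.15))
comps(W,.017,.03,40,box=(.2,.75,-.65,-.15))
comps(W,.045,.055,box=(.4,.62,-.2,.06))
comps(W,.030,.045,box=(.4,.62,-.2,.06))
D=np.load('w1.npz');W1=D['W']
print('bolt');comps(W1,.04,.1,20,box=(.56,.7,.05,.17));comps(W1,.015,.1,20,box=(.54,.7,.05,.17))
E
```

```text
3.825 [ 0.47190561 -0.24775183  0.35431671]
0.006 0.03 871 px (55, 38) [ 302.1 -522.2] [104.1   2.5] 27.66 zmax 0.03
0.006 0.03 1005 px (140, 57) [ 324.1 -427.7] [150.1  40. ] -46.42 zmax 0.03
0.006 0.03 224 px (275, 12) [ 272.  -255.5] [49.7  1.1] -51.35 zmax 0.03
0.006 0.03 234 px (288, 75) [ 344.5 -238.4] [142.6   0.4] 38.61 zmax 0.0298
0.006 0.03 2753 px (23, 158) [ 450.3 -599.9] [260.1   4.8] 0.14 zmax 0.03
0.006 0.03 162 px (55, 81) [ 345.3 -537.1] [17.7 10.5] -60.95 zmax 0.03
0.006 0.03 64 px (344, 106) [ 377.2 -169.4] [49.3  0.3] -51.28 zmax 0.0298
0.006 0.03 884 px (176, 176) [ 468.3 -395.8] [60.  25.7] -43.55 zmax 0.0256
0.006 0.03 766 px (233, 228) [ 547.5 -319.7] [60.2 25.4] 40.05 zmax 0.0255
0.006 0.03 150 px (338, 216) [ 534.1 -165.6] [31.1 20.6] -87.41 zmax 0.0299
0.006 0.03 802 px (171, 237) [ 559.3 -412.2] [60.7 25.6] -78.27 zmax 0.0252
0.006 0.03 69 px (294, 299) [ 663.2 -230.7] [41.5 15.8] -80.77 zmax 0.0296
0.006 0.03 68 px (226, 316) [ 690.5 -338.1] [56.8 14. ] 71.38 zmax 0.03
0.006 0.03 807 px (219, 336) [ 731.5 -351. ] [67.1 42.2] 74.39 zmax 0.03
0.017 0.03 488
[... 695 characters left out ...]
.  25.7] -78.81 zmax 0.0252
0.017 0.03 42 px (294, 299) [ 660.6 -229.9] [39.9  9. ] -88.73 zmax 0.0296
0.017 0.03 65 px (226, 316) [ 690.5 -338.1] [56.8 14. ] 71.38 zmax 0.03
0.017 0.03 409 px (217, 340) [ 731.5 -351. ] [67.1 42.2] 74.39 zmax 0.03
0.045 0.055 1625 px (419, 208) [509.  -71.9] [145.3 124.6] -87.43 zmax 0.0519
0.03 0.045 888 px (364, 207) [ 478.3 -107.7] [199.4  94.2] -46.44 zmax 0.045
0.03 0.045 969 px (441, 223) [541.1 -41.1] [176.4  87.5] -46.93 zmax 0.045
bolt
0.04 0.1 227 px (228, 292) [617.3 118.1] [13.8 13.1] 43.57 zmax 0.0888
0.015 0.1 1154 px (232, 281) [620.8 117.9] [162.   32.2] 8.72 zmax 0.0888
0.015 0.1 152 px (248, 252) [573.3 146.1] [22.5 12.3] -83.04 zmax 0.0315
```

View pics/w2.png

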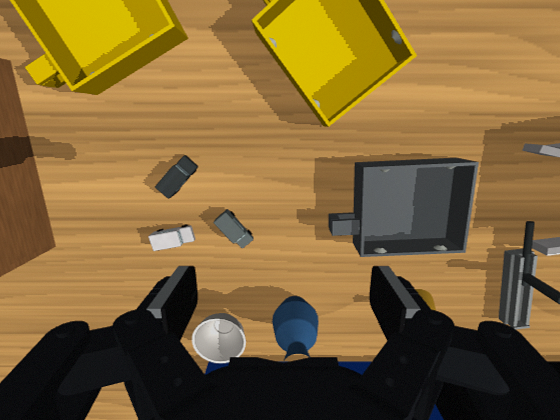

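Three vans: black at (176,176), grey at (233,228), white at (171,237), each measuring 60x25 mm and 25 mm high. The tub is at (415,207), with its handle pointing to -y. I take the black van first.

Call:
step_arm(
  rows=[
    [[4,-148,190],43.5],
    [[4,-148,190],43.5],
    [[4,-148,190],43.5],
    [[4,-148,190],43.5],
    [[4,-148,190],43.5],
    [[4,-148,190],43.5],
    [[4,-148,225],43.5],
    [[4,-148,255],43.5],
    [[4,-148,277],43.5],
    [[4,-148,277],43.5],
  ],
  claw=-0.3,
)

```text
clock: 5.08
eef_pos: [0.4679, -0.3961, 0.0776]
tool_rot: [0.37, 0.929, 0.0, -0.0]
ft_force: [-0.5, -0.2, 0.2]
grip_width: 0.0555
grasp_force: 0.0
```

Run:
```python
from h import *
im,d,W=cloud('top'); save('t2.png',im)
print(bot.get_obs()['ft_force'])
for k in comps(W,.012,.032,60,box=(.1,.8,-.6,.6)): pass
```

```text
[ 0.09811194 -0.47502373  0.14310672]
0.012 0.032 1312 px (175, 133) [713.  372.6] [153.5 132.8] 3.26 zmax 0.032
0.012 0.032 192 px (396, 132) [ 726.5 -350.2] [69.4 62.2] 54.3 zmax 0.0319
0.012 0.032 369 px (251, 156) [621.8 118.5] [178.7  33.9] 7.83 zmax 0.0317
0.012 0.032 79 px (296, 145) [682.1 -28.8] [46.1 43.2] -88.45 zmax 0.032
0.012 0.032 657 px (149, 185) [537.6 447.6] [109.4  69.2] 2.95 zmax 0.0277
0.012 0.032 61 px (316, 180) [566.1 -89.8] [117.5  39.9] 70.85 zmax 0.0319
0.012 0.032 148 px (386, 186) [ 549.5 -319.2] [59.5 27.6] 37.5 zmax 0.0319
0.012 0.032 142 px (415, 183) [ 560.7 -411.3] [60.1 26.6] -77.87 zmax 0.0313
0.012 0.032 215 px (100, 226) [401.5 590.1] [259.8   6.4] -0.06 zmax 0.032
0.012 0.032 74 px (246, 219) [432.6 123.7] [72.6 16.6] -86.99 zmax 0.0318
0.012 0.032 102 px (149, 274) [258.  424.9] [169.8  84.9] -6.8 zmax 0.0318
0.012 0.032 62 px (453, 268) [ 292.5 -524.3] [89.5 16.8] 22.74 zmax 0.0318
```

Call:
step_arm(
  rows=[
    [[0,0,0],0],
    [[0,0,0],0],
    [[0,0,0],0],
    [[0,0,0],0],
    [[0,0,-60],0],
    [[0,0,-100],0],
    [[0,0,-100],0],
  ],
  claw=1,
)

```text
clock: 6.0
eef_pos: [0.4692, -0.3996, 0.1821]
tool_rot: [0.372, 0.928, -0.002, 0.005]
ft_force: [0.6, 0.1, -1.4]
grip_width: 0.0234
grasp_force: 60.7
```

Call:
step_arm(
  rows=[
    [[231,270,0],44],
    [[231,270,0],44],
    [[231,270,0],44],
    [[231,270,0],44],
    [[231,270,0],44],
    [[231,270,0],44],
    [[231,270,0],44],
    [[231,270,40],44],
    [[231,270,70],44],
    [[231,270,91],44],
    [[231,270,91],44],
    [[231,270,91],44],
  ],
)

```text
clock: 7.5
eef_pos: [0.4861, -0.0437, 0.0857]
tool_rot: [0.693, 0.721, -0.0, -0.0]
ft_force: [-0.2, 0.3, -1.3]
grip_width: 0.0237
grasp_force: 62.3
```

Call:
step_arm(
  rows=[
    [[0,0,0],0],
    [[0,0,0],0],
    [[0,0,0],0],
  ],
  claw=0.23,
)

```text
clock: 7.88
eef_pos: [0.4866, -0.043, 0.0862]
tool_rot: [0.692, 0.722, 0.0, 0.0]
ft_force: [0.4, -0.6, -0.3]
grip_width: 0.0333
grasp_force: 0.0
```

Call:
step_arm(
  rows=[
    [[0,0,-50],0],
    [[0,0,-100],0],
    [[0,0,-150],0],
    [[0,0,-200],0],
    [[0,0,-250],0],
    [[0,0,-250],0],
  ],
)

```text
clock: 8.62
eef_pos: [0.4882, -0.043, 0.3407]
tool_rot: [0.692, 0.722, 0.003, 0.004]
ft_force: [0.8, 0.8, -0.8]
grip_width: 0.0329
grasp_force: 0.0
```

Run:
```python
from h import *
im,d,W=cloud('wrist'); save('w3.png',im)
o=bot.get_obs(); print(o['clock'],o['eef_pos'],o['tool_rot'],o['grip_width'])
comps(W,.008,.035,50,box=(.44,.58,-.14,0))
comps(W,.008,.028,box=(.4,.62,-.5,-.2))
```

```text
8.675 [ 0.48718331 -0.04291217  0.33806666] [0.69226284 0.7216409  0.00159386 0.0020075 ] 0.032768122529578295
0.008 0.035 95 px (276, 148) [479.1  -1.6] [68.8  0.3] 2.56 zmax 0.0273
0.008 0.035 620 px (328, 222) [563.5 -81.3] [145.4  53.6] 69.09 zmax 0.0349
0.008 0.035 884 px (279, 180) [486.8 -42.4] [60.4 25.3] -87.81 zmax 0.0297
0.008 0.035 103 px (252, 205) [451.8 -79.9] [72.9  0.3] -87.32 zmax 0.0349
0.008 0.028 541 px (311, 347) [ 548.6 -319.5] [59.7 26.4] 38.12 zmax 0.025
```

Call:
step_arm(
  rows=[
    [[-279,48,160],52.5],
    [[-279,48,160],52.5],
    [[-279,48,160],52.5],
    [[-279,48,160],52.5],
    [[-279,48,160],52.5],
    [[-279,48,160],52.5],
    [[-279,48,160],52.5],
    [[-279,48,200],52.5],
    [[-279,48,235],52.5],
    [[-279,48,259],52.5],
    [[-279,48,259],52.5],
  ],
  claw=-0.3,
)

```text
clock: 10.05
eef_pos: [0.5449, -0.3171, 0.076]
tool_rot: [0.94, 0.342, -0.001, -0.002]
ft_force: [-0.1, -0.3, 0.6]
grip_width: 0.0554
grasp_force: 0.0
```

Call:
step_arm(
  rows=[
    [[0,0,0],0],
    [[0,0,0],0],
    [[0,0,0],0],
    [[0,0,0],0],
    [[0,0,-60],0],
    [[0,0,-100],0],
    [[0,0,-100],0],
  ],
  claw=1,
)

```text
clock: 10.92
eef_pos: [0.5482, -0.3212, 0.1824]
tool_rot: [0.94, 0.341, 0.003, 0.004]
ft_force: [0.1, -1.4, -0.2]
grip_width: 0.0232
grasp_force: 61.3
```

Call:
step_arm(
  rows=[
    [[149,-200,0],-52.5],
    [[149,-200,0],-52.5],
    [[149,-200,0],-52.5],
    [[149,-200,0],-52.5],
    [[149,-200,0],-52.5],
    [[149,-200,0],-52.5],
    [[149,-200,0],-52.5],
    [[149,-200,40],-52.5],
    [[149,-200,70],-52.5],
    [[149,-200,91],-52.5],
    [[149,-200,91],-52.5],
    [[149,-200,91],-52.5],
  ],
)

```text
clock: 12.42
eef_pos: [0.532, -0.0716, 0.0859]
tool_rot: [0.693, 0.721, -0.0, -0.0]
ft_force: [0.4, -0.7, -1.0]
grip_width: 0.0237
grasp_force: 62.9
```

Call:
step_arm(
  rows=[
    [[0,0,0],0],
    [[0,0,0],0],
    [[0,0,0],0],
  ],
  claw=0.23,
)

```text
clock: 12.8
eef_pos: [0.5322, -0.0707, 0.0862]
tool_rot: [0.692, 0.722, 0.0, 0.0]
ft_force: [-0.6, 0.2, -0.4]
grip_width: 0.0329
grasp_force: 0.0
```

Call:
step_arm(
  rows=[
    [[-40,0,-50],0],
    [[-80,0,-100],0],
    [[-100,0,-150],0],
    [[-100,0,-200],0],
    [[-100,0,-250],0],
    [[-100,0,-250],0],
  ],
)

```text
clock: 13.55
eef_pos: [0.5378, -0.1712, 0.3413]
tool_rot: [0.692, 0.721, 0.002, 0.005]
ft_force: [0.3, 0.0, -1.0]
grip_width: 0.0332
grasp_force: 0.0
```

Run:
```python
from h import *
im,d,W=cloud('wrist'); save('w4.png',im)
o=bot.get_obs(); print(o['clock'],o['eef_pos'],o['tool_rot'],o['grip_width'])
comps(W,.008,.035,50,box=(.44,.58,-.14,0))
comps(W,.008,.028,box=(.4,.62,-.56,-.17))
comps(W,.045,.056,box=(.4,.62,-.2,.06))
```

```text
13.6 [ 0.53692828 -0.17084557  0.33835356] [0.69235559 0.72155151 0.00117109 0.00240437] 0.03270427082982952
0.008 0.035 1170 px (241, 60) [509.3 -70.6] [133.6 116.5] -87.34 zmax 0.035
0.008 0.035 1179 px (242, 72) [487.  -42.9] [59.4 25.7] -87.27 zmax 0.0299
0.008 0.035 123 px (308, 97) [567.4 -67.8] [76.1  0.4] -87.37 zmax 0.035
0.008 0.035 1039 px (279, 100) [533.2 -71.8] [58.3 24.7] -87.96 zmax 0.0295
0.008 0.035 114 px (290, 154) [ 546.6 -137.6] [56.5 17.2] 21.44 zmax 0.0349
0.008 0.028 595 px (289, 330) [ 560.8 -412.2] [60.4 25.7] -80.16 zmax 0.025
0.045 0.056 2155 px (257, 85) [509.5 -72.3] [144.5 124.3] -87.45 zmax 0.0524
```

Call:
step_arm(
  rows=[
    [[-242,13,160],-8],
    [[-242,13,160],-8],
    [[-242,13,160],-8],
    [[-242,13,160],-8],
    [[-242,13,160],-8],
    [[-242,13,200],-8],
    [[-242,13,235],-8],
    [[-242,13,259],-8],
    [[-242,13,259],-8],
  ],
  claw=-0.3,
)

```text
clock: 14.72
eef_pos: [0.5569, -0.4101, 0.0724]
tool_rot: [0.64, 0.768, -0.0, -0.004]
ft_force: [-0.3, 0.9, 0.3]
grip_width: 0.0553
grasp_force: 0.0
```

Call:
step_arm(
  rows=[
    [[0,0,0],0],
    [[0,0,0],0],
    [[0,0,0],0],
    [[0,0,0],0],
    [[0,0,-60],0],
    [[0,0,-100],0],
    [[0,0,-100],0],
  ],
  claw=1,
)

```text
clock: 15.6
eef_pos: [0.5611, -0.4133, 0.1822]
tool_rot: [0.64, 0.768, 0.0, 0.005]
ft_force: [0.2, 0.3, -0.3]
grip_width: 0.0235
grasp_force: 62.3
```

Call:
step_arm(
  rows=[
    [[315,-15,0],8],
    [[315,-15,0],8],
    [[315,-15,0],8],
    [[315,-15,0],8],
    [[315,-15,0],8],
    [[315,-15,0],8],
    [[315,-15,0],8],
    [[315,-15,40],8],
    [[315,-15,70],8],
    [[315,-15,91],8],
    [[315,-15,91],8],
    [[315,-15,91],8],
  ],
)

```text
clock: 17.1
eef_pos: [0.4881, -0.1058, 0.0861]
tool_rot: [0.693, 0.721, 0.0, 0.0]
ft_force: [-1.2, -0.3, -0.4]
grip_width: 0.0234
grasp_force: 63.2
```

Call:
step_arm(
  rows=[
    [[0,0,0],0],
    [[0,0,0],0],
    [[0,0,0],0],
  ],
  claw=0.23,
)

```text
clock: 17.48
eef_pos: [0.488, -0.1047, 0.0864]
tool_rot: [0.692, 0.722, 0.0, 0.0]
ft_force: [-0.3, 0.4, -0.1]
grip_width: 0.033
grasp_force: 0.0
```

Call:
step_arm(
  rows=[
    [[0,0,-50],0],
    [[0,0,-100],0],
    [[0,0,-150],0],
    [[0,0,-200],0],
    [[0,0,-250],0],
    [[0,0,-250],0],
    [[0,0,-250],0],
  ],
)

```text
clock: 18.35
eef_pos: [0.4874, -0.1045, 0.3357]
tool_rot: [0.692, 0.722, -0.0, -0.0]
ft_force: [0.0, 0.1, 0.4]
grip_width: 0.0329
grasp_force: 0.0
```

Run:
```python
from h import *
im,d,W=cloud('wrist'); save('w5.png',im)
o=bot.get_obs(); print(o['clock'],o['eef_pos'],o['tool_rot'],o['grip_width'])
comps(W,.008,.035,150,box=(.44,.58,-.14,0))
comps(W,.045,.056,box=(.4,.62,-.2,.06))
im,d,W=cloud('top');comps(W,.012,.032,60,box=(.1,.8,-.6,.6))
```

```text
18.4 [ 0.48710108 -0.10450618  0.33479739] [ 6.92291427e-01  7.21617325e-01 -5.34300003e-04 -8.55376087e-04] 0.032804294653782116
0.008 0.035 679 px (339, 168) [539.7 -71.1] [136.8  56.5] -87.6 zmax 0.0349
0.008 0.035 991 px (284, 132) [487.2 -42.3] [58.9 25. ] -87.57 zmax 0.03
0.008 0.035 975 px (319, 157) [532.7 -71.3] [58.7 25.3] -88.37 zmax 0.0294
0.008 0.035 876 px (284, 182) [ 488.8 -106.4] [59.8 24. ] -87.49 zmax 0.0297
0.045 0.056 1780 px (303, 154) [509.5 -72.7] [144.6 124.3] -87.37 zmax 0.0514
0.012 0.032 1281 px (175, 132) [712.1 372.4] [151.  132.6] 3.29 zmax 0.032
0.012 0.032 204 px (395, 132) [ 724.8 -350.1] [67.9 60.9] 49.67 zmax 0.0316
0.012 0.032 354 px (251, 156) [621.8 118. ] [179.2  34.1] 8.15 zmax 0.0319
0.012 0.032 79 px (296, 147) [679.4 -28.8] [46.  40.4] -88.99 zmax 0.0319
0.012 0.032 653 px (148, 184) [537.8 448.2] [109.9  70. ] 1.84 zmax 0.0279
0.012 0.032 201 px (100, 226) [401.  590.5] [258.4   6.9] -0.02 zmax 0.032
0.012 0.032 82 px (296, 203) [487.7 -32.7] [38.3 26.1] -89.03 zmax 0.0318
0.012 0.032 75 px (246, 219) [432.3 125.2] [70.1 16.7] -86.31 zmax 0.0319
0.012 0.032 115 px (148, 273) [259.9 423.4] [172.2  85.4] -7.68 zmax 0.0319
0.012 0.032 85 px (452, 265) [ 304.7 -522. ] [114.1  17.6] 19.5 zmax 0.0318
0.012 0.032 71 px (411, 282) [ 244.7 -395.7] [127.   27.9] 14.87 zmax 0.0315
```

View pics/w5.png

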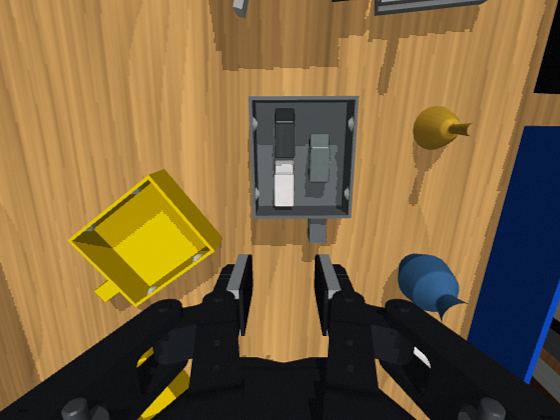

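All three vans lie in the tub (pixels (285,133), (285,185) and (319,157)), and no other van-sized thing is on the table. Next I draw the bolt back.

Call:
step_arm(
  rows=[
    [[216,140,60],-5.3],
    [[216,140,60],-5.3],
    [[216,140,60],-5.3],
    [[216,140,60],-5.3],
    [[216,140,60],-5.3],
    [[216,140,60],-5.3],
    [[216,140,110],-5.3],
    [[216,140,160],-5.3],
    [[216,140,190],-5.3],
    [[216,140,205],-5.3],
    [[216,140,205],-5.3],
  ],
  claw=-0.4,
)

```text
clock: 19.82
eef_pos: [0.6181, 0.1157, 0.1307]
tool_rot: [0.659, 0.752, -0.001, -0.0]
ft_force: [0.3, -0.8, 0.0]
grip_width: 0.0598
grasp_force: 0.0
```

Call:
step_arm(
  rows=[
    [[0,0,0],0],
    [[0,0,0],0],
    [[0,0,0],0],
    [[0,0,0],0],
  ],
  claw=1,
)

```text
clock: 20.32
eef_pos: [0.6194, 0.1171, 0.1325]
tool_rot: [0.658, 0.753, 0.001, 0.001]
ft_force: [-0.7, -0.7, 5.9]
grip_width: 0.0124
grasp_force: 58.4
```

Call:
step_arm(
  rows=[
    [[0,8,0],0],
    [[0,16,0],0],
    [[0,24,0],0],
    [[0,32,0],0],
    [[0,38,0],0],
    [[0,42,0],0],
    [[0,42,0],0],
  ],
)

```text
clock: 21.2
eef_pos: [0.6612, 0.1228, 0.1325]
tool_rot: [0.658, 0.753, 0.001, 0.001]
ft_force: [0.1, 0.1, 5.3]
grip_width: 0.012
grasp_force: 58.7
```

Run:
```python
from h import *
o=bot.get_obs(); print(o['clock'],o['eef_pos'],o['ft_force'],o['grip_width'])
im,d,W=cloud('top'); save('t5.png',cv2.resize(im[100:260,180:400],None,fx=3.6,fy=3.6))
m=comps(W,.012,.032,20,box=(.5,.75,.05,.17))
P=bot.camera_params('side')
im,d,W=cloud('side'); save('s5.png',cv2.resize(im[120:260,220:380],None,fx=4,fy=4))
comps(W,.015,.032,20,box=(.5,.75,.05,.17))
```

```text
21.2 [0.66120853 0.12281536 0.13254665] [0.10837966 0.14126876 5.32093262] 0.011965848703808717
0.015 0.032 319 px (322, 195) [640.3 118.7] [137.6  36.9] 7.14 zmax 0.032
0.015 0.032 41 px (298, 194) [568.1 149.8] [40.  15.5] -72.39 zmax 0.0317
```

View pics/s5.png

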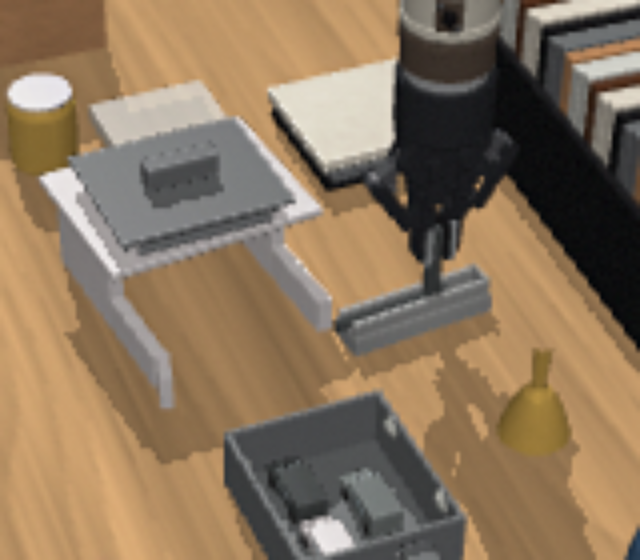

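The bolt is drawn back level with the rail, and the mouth is clear. Now the lid.

Call:
step_arm(
  rows=[
    [[0,0,0],0],
    [[0,0,0],0],
    [[0,0,-50],0],
    [[0,0,-100],0],
    [[0,0,-140],0],
  ],
  claw=-0.2,
)

```text
clock: 21.92
eef_pos: [0.6604, 0.1226, 0.2728]
tool_rot: [0.658, 0.753, 0.0, 0.0]
ft_force: [1.2, -0.4, 0.2]
grip_width: 0.0511
grasp_force: 0.0
```

Call:
step_arm(
  rows=[
    [[124,-160,0],-86],
    [[124,-160,0],-86],
    [[124,-160,0],-86],
    [[124,-160,0],-86],
    [[124,-160,0],-86],
    [[124,-160,0],-86],
    [[124,-160,0],-86],
    [[124,-160,0],-86],
    [[124,-160,0],-86],
    [[124,-160,0],-86],
  ],
)

```text
clock: 23.18
eef_pos: [0.4851, 0.224, 0.2707]
tool_rot: [-0.031, 1.0, -0.0, -0.0]
ft_force: [0.1, -0.2, -0.6]
grip_width: 0.0513
grasp_force: 0.0
```

Run:
```python
from h import *
o=bot.get_obs(); print(o['clock'],o['eef_pos'],o['tool_rot'],o['grip_width'])
im,d,W=cloud('wrist'); save('w6.png',im)
comps(W,.118,.14,50,box=(.4,.6,.1,.3))
comps(W,.1,.116,50,box=(.38,.6,.1,.35))
comps(W,.045,.056,100,box=(.4,.62,-.2,.06))
comps(W,.05,.1,20,box=(.56,.72,.05,.17))
comps(W,.084,.092,100,box=(.36,.62,.1,.4))
```

```text
23.175 [0.4850653  0.22401897 0.27071959] [-3.07249946e-02  9.99527856e-01 -7.53793139e-05 -1.83878006e-04] 0.05132096599010554
0.118 0.14 1811 px (283, 224) [486.1 223.8] [60.  17.7] 4.08 zmax 0.1313
0.1 0.116 21908 px (283, 203) [486.5 223.9] [144.3 124.4] 3.85 zmax 0.1156
0.045 0.056 1463 px (48, 207) [507.4 -40.5] [124.5  83.6] 2.77 zmax 0.0515
0.05 0.1 25 px (174, 363) [661.3 119.2] [9.9 3.9] -5.24 zmax 0.0887
0.084 0.092 6025 px (327, 153) [482.9 235.2] [170.4 144. ] 7.98 zmax 0.0901
0.084 0.092 769 px (276, 300) [575.4 227.8] [101.6  12.4] -81.98 zmax 0.0892
```

Call:
step_arm(
  rows=[
    [[-1,0,40],-0.4],
    [[-1,0,65],-0.4],
    [[-1,0,78],-0.4],
    [[-1,0,84],-0.4],
    [[-1,0,84],-0.4],
  ],
)

```text
clock: 23.85
eef_pos: [0.4864, 0.2242, 0.1872]
tool_rot: [-0.035, 0.999, 0.0, 0.0]
ft_force: [-0.5, 0.0, -0.4]
grip_width: 0.0513
grasp_force: 0.0
```

Call:
step_arm(
  rows=[
    [[0,0,0],0],
    [[0,0,0],0],
    [[0,0,0],0],
    [[0,0,0],0],
    [[0,0,0],0],
  ],
  claw=1,
)

```text
clock: 24.48
eef_pos: [0.4867, 0.2244, 0.188]
tool_rot: [-0.035, 0.999, 0.0, 0.001]
ft_force: [-0.4, -0.5, 5.3]
grip_width: 0.0163
grasp_force: 61.3
```

Call:
step_arm(
  rows=[
    [[0,0,-20],0],
    [[0,0,-40],0],
    [[0,0,-60],0],
    [[0,0,-60],0],
    [[0,0,-60],0],
  ],
)

```text
clock: 25.1
eef_pos: [0.4857, 0.2239, 0.2459]
tool_rot: [-0.036, 0.999, -0.0, -0.001]
ft_force: [-0.6, -0.4, -1.0]
grip_width: 0.0168
grasp_force: 60.6
```

Call:
step_arm(
  rows=[
    [[-2,-298,0],91.4],
    [[-2,-298,0],91.4],
    [[-2,-298,0],91.4],
    [[-2,-298,0],91.4],
    [[-2,-298,0],91.4],
    [[-2,-298,0],91.4],
    [[-2,-298,0],91.4],
    [[-2,-298,0],91.4],
    [[-2,-298,0],91.4],
    [[-2,-298,40],91.4],
    [[-2,-298,71],91.4],
    [[-2,-298,71],91.4],
  ],
)

```text
clock: 26.6
eef_pos: [0.5065, -0.0726, 0.1724]
tool_rot: [0.69, 0.723, -0.002, -0.004]
ft_force: [-0.9, -0.1, -1.0]
grip_width: 0.0165
grasp_force: 60.6
```

Run:
```python
from h import *
o=bot.get_obs(); print(o['clock'],o['eef_pos'],o['tool_rot'],o['grip_width'],o['ft_force'])
im,d,W=cloud('wrist'); save('w7.png',im)
comps(W,.09,.1,100,box=(.38,.65,-.25,.1))
comps(W,.086,.108,100,box=(.38,.65,-.25,.1))
im,d,W=cloud('side'); save('s7.png',cv2.resize(im[170:310,230:390],None,fx=4,fy=4))
comps(W,.045,.053,100,box=(.38,.65,-.25,.1))
```

```text
26.6 [ 0.50649746 -0.07260812  0.17237235] [ 0.69044964  0.72336769 -0.00248122 -0.00350939] 0.016540260638975592 [-0.88797077 -0.07197193 -1.04360107]
0.09 0.1 34718 px (283, 202) [505. -50.] [124.3  99. ] 2.66 zmax 0.0999
0.09 0.1 1380 px (283, 345) [ 507.3 -124.6] [32.5 31.3] 18.48 zmax 0.0954
0.086 0.108 35032 px (283, 202) [505. -50.] [124.3  99. ] 2.66 zmax 0.108
0.086 0.108 1380 px (283, 345) [ 507.3 -124.6] [32.5 31.3] 18.48 zmax 0.0954
0.045 0.053 176 px (308, 251) [506.1 -98.1] [136.2 104.2] -2.81 zmax 0.053
```

View pics/w7.png

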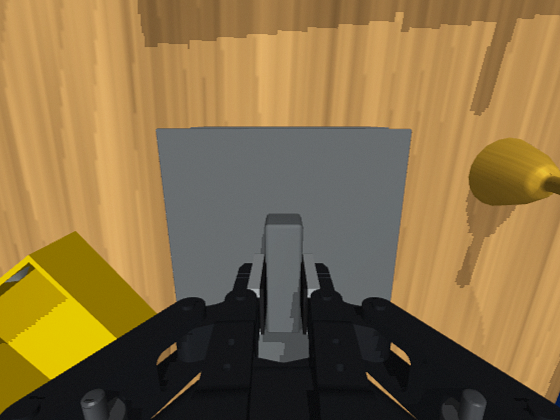

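Call:
step_arm(
  rows=[
    [[0,0,0],0],
    [[0,0,0],0],
    [[0,0,0],0],
  ],
)

```text
clock: 27.08
eef_pos: [0.5097, -0.0731, 0.1767]
tool_rot: [0.69, 0.723, 0.0, 0.001]
ft_force: [0.4, -0.5, -1.1]
grip_width: 0.0162
grasp_force: 60.6
```

Run:
```python
from h import *
o=bot.get_obs(); print(o['clock'],o['eef_pos'],o['tool_rot'],o['grip_width'],o['ft_force'])
im,d,W=cloud('wrist')
comps(W,.085,.105,2000,box=(.38,.65,-.25,.1))
```

```text
27.075 [ 0.50967559 -0.07305817  0.17669412] [6.90442046e-01 7.23387313e-01 4.32718445e-04 6.24023203e-04] 0.016152692769706458 [ 0.40116754 -0.51724443 -1.06043004]
0.085 0.105 34729 px (283, 202) [508.8 -50.3] [124.6  98.3] 2.61 zmax 0.105
```

Call:
step_arm(
  rows=[
    [[0,0,10],0],
    [[0,0,18],0],
    [[0,0,23],0],
    [[0,0,26],0],
    [[0,0,28],0],
    [[0,0,28],0],
  ],
)

```text
clock: 27.88
eef_pos: [0.5093, -0.073, 0.1479]
tool_rot: [0.69, 0.723, -0.0, -0.0]
ft_force: [1.3, 0.5, -1.7]
grip_width: 0.0163
grasp_force: 60.6
```

Call:
step_arm(
  rows=[
    [[0,0,2],0],
    [[0,0,4],0],
    [[0,0,5],0],
    [[0,0,6],0],
    [[0,0,7],0],
    [[0,0,8],0],
    [[0,0,8],0],
  ],
)

```text
clock: 28.75
eef_pos: [0.5093, -0.073, 0.1399]
tool_rot: [0.69, 0.723, -0.0, 0.0]
ft_force: [-0.8, 0.1, 2.8]
grip_width: 0.0162
grasp_force: 61.0
```

Call:
step_arm(
  rows=[
    [[0,0,1],0],
    [[0,0,2],0],
    [[0,0,3],0],
    [[0,0,4],0],
    [[0,0,4],0],
  ],
)

```text
clock: 29.38
eef_pos: [0.5091, -0.073, 0.1355]
tool_rot: [0.69, 0.723, -0.0, -0.0]
ft_force: [-0.2, -0.0, -0.5]
grip_width: 0.0164
grasp_force: 60.7
```

Call:
step_arm(
  rows=[
    [[0,0,1],0],
    [[0,0,2],0],
    [[0,0,3],0],
    [[0,0,4],0],
    [[0,0,4],0],
  ],
)

```text
clock: 30.0
eef_pos: [0.5091, -0.0729, 0.132]
tool_rot: [0.69, 0.723, -0.0, -0.0]
ft_force: [-1.4, 0.3, 1.8]
grip_width: 0.0167
grasp_force: 61.0
```

Run:
```python
from h import *
o=bot.get_obs(); print(o['clock'],o['eef_pos'],o['tool_rot'],o['grip_width'],o['ft_force'])
im,d,W=cloud('wrist'); save('w8.png',im)
m=comps(W,.045,.085,2000,box=(.38,.65,-.25,.1))
for k in m: print(np.nanmedian(W[k][:,2]), np.percentile(W[k][:,2],[5,95]))
im,d,W=cloud('side'); save('s8.png',cv2.resize(im[190:290,250:370],None,fx=5,fy=5))
```

```text
30.0 [ 0.50912056 -0.07293825  0.13204835] [ 6.90438477e-01  7.23391104e-01 -5.86437949e-05 -1.30322822e-04] 0.016677302960503675 [-1.44768801  0.30691274  1.78958126]
0.045 0.085 41765 px (283, 215) [509.1 -70. ] [139.  124.3] -87.35 zmax 0.085
0.05344065065097592 [0.05231113 0.07349766]
```

View pics/s8.png

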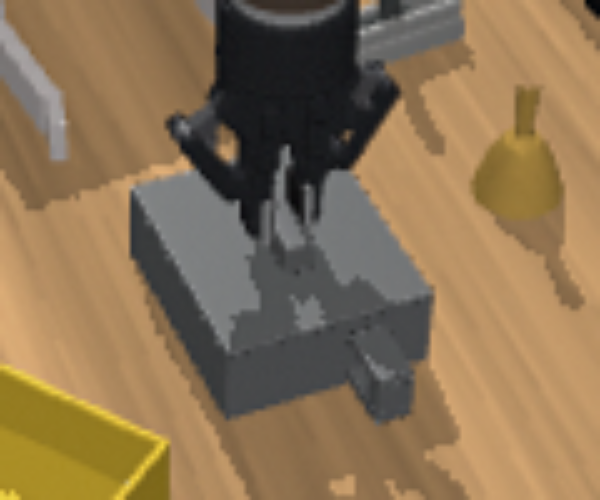

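The lid plate top is at 0.0534 m, so it is seated flush. I give a small extra press, then release and look.

Call:
step_arm(
  rows=[
    [[0,0,1],0],
    [[0,0,2],0],
    [[0,0,2],0],
  ],
)

```text
clock: 30.48
eef_pos: [0.5091, -0.0729, 0.132]
tool_rot: [0.69, 0.723, 0.0, 0.0]
ft_force: [-7.1, 1.2, 15.9]
grip_width: 0.0162
grasp_force: 62.8
```

Call:
step_arm(
  rows=[
    [[0,0,0],0],
    [[0,0,0],0],
    [[0,0,0],0],
    [[0,0,-40],0],
    [[0,0,-90],0],
    [[0,0,-140],0],
    [[0,0,-190],0],
    [[0,0,-190],0],
    [[0,0,-190],0],
  ],
  claw=0,
)

```text
clock: 31.6
eef_pos: [0.5092, -0.073, 0.3193]
tool_rot: [0.69, 0.723, -0.0, -0.0]
ft_force: [-0.3, -0.5, 0.2]
grip_width: 0.0427
grasp_force: 0.0
```

Run:
```python
from h import *
o=bot.get_obs(); print(o['clock'],o['eef_pos'],o['tool_rot'],o['grip_width'],o['ft_force'])
im,d,W=cloud('wrist'); save('w9.png',im)
m=comps(W,.045,.058,2000,box=(.38,.65,-.25,.1))
for k in m:
    p=W[k]; A=np.c_[p[:,:2],np.ones(len(p))]; print(np.nanmedian(p[:,2]), np.linalg.lstsq(A,p[:,2],rcond=None)[0][:2])
comps(W,.065,.08,50,box=(.38,.65,-.25,.1))
comps(W,.03,.043,50,box=(.48,.6,-.25,-.14))
comps(W,.05,.095,30,box=(.56,.72,.05,.17))
```

```text
31.6 [ 0.50915259 -0.07297327  0.31926807] [ 6.90429376e-01  7.23399736e-01 -1.85508139e-04 -2.51758431e-04] 0.04271976988190277 [-0.27421222 -0.46094822  0.24304605]
0.045 0.058 12273 px (283, 184) [509.8 -73.1] [144.2 124.4] -87.34 zmax 0.0561
0.0533018213013961 [ 0.00042581 -0.00067997]
0.065 0.08 871 px (283, 192) [509.9 -72.4] [59.5 17.4] -87.63 zmax 0.0757
0.03 0.043 378 px (300, 258) [ 536.  -165.6] [30.7 22.1] -86.86 zmax 0.0414
0.05 0.095 122 px (449, 3) [659.5 118.2] [12.1  4.6] -25.46 zmax 0.0714
```

Lid plate is level at 53.3 mm and the ridge is centred on the tub, so it is snapped. Next, grip the handle.

Call:
step_arm(
  rows=[
    [[-98,22,60],0],
    [[-98,22,120],0],
    [[-98,22,150],0],
    [[-98,22,190],0],
    [[-98,22,220],0],
    [[-98,22,236],0],
    [[-98,22,236],0],
  ],
  claw=-0.1,
)

```text
clock: 32.52
eef_pos: [0.5345, -0.1694, 0.0821]
tool_rot: [0.69, 0.723, -0.001, -0.002]
ft_force: [-0.0, -0.2, 0.4]
grip_width: 0.0471
grasp_force: 0.0
```

Call:
step_arm(
  rows=[
    [[0,0,0],0],
    [[0,0,0],0],
    [[0,0,0],0],
    [[0,0,0],0],
    [[0,0,0],0],
  ],
  claw=1,
)

```text
clock: 33.15
eef_pos: [0.5367, -0.1701, 0.0855]
tool_rot: [0.69, 0.723, 0.001, 0.001]
ft_force: [-1.8, 0.8, 5.7]
grip_width: 0.0214
grasp_force: 59.8
```

Call:
step_arm(
  rows=[
    [[12,2,0],-0.6],
    [[26,5,0],-1.2],
    [[40,7,0],-2],
    [[54,10,0],-2.6],
    [[68,12,0],-3.2],
    [[82,15,0],-4],
    [[96,17,0],-4.6],
    [[105,19,0],-5],
    [[111,20,0],-5.2],
    [[111,20,0],-5.2],
    [[111,20,0],-5.2],
  ],
)

```text
clock: 34.52
eef_pos: [0.552, -0.0591, 0.0855]
tool_rot: [0.657, 0.754, 0.0, 0.002]
ft_force: [0.2, -3.8, 5.2]
grip_width: 0.0206
grasp_force: 59.7
```

```bash
cat >> h.py <<'E'
def tubpose(W,box=(.38,.65,-.2,.3)):
    "plate-top centre in bay frame from full-plate view"
    for k in comps(W,.045,.058,1000,box): print('bay coords',tobay(rect(W,k)[0]))
def tobay(p,m=(503.9,125.0),a=97.82):
    a=np.radians(a); d=np.array(p)-m; return np.round([d@[np.cos(a),np.sin(a)],d@[-np.sin(a),np.cos(a)]],1)
E
python3 - <<'E'
from h import *
o=bot.get_obs(); print(o['clock'],o['eef_pos'],o['tool_rot'],o['grip_width'],o['ft_force'],tobay(o['eef_pos'][:2]*1000))
im,d,W=cloud('wrist'); save('w10.png',im); tubpose(W)
for k in comps(W,.026,.034,50,box=(.4,.62,.06,.25)): print(tobay(rect(W,k)[0]))
comps(W,.084,.092,1000,box=(.36,.62,.1,.4))
im,d,W=cloud('side'); tubpose(W)
im,d,W=cloud('top'); tubpose(W)
E
```

```text
34.525 [ 0.55198522 -0.05913042  0.08552663] [6.57011013e-01 7.53877528e-01 2.16189138e-04 2.27039807e-03] 0.02055887019217858 [ 0.17489174 -3.75563321  5.22749238] [-189.   -22.6]
0.045 0.058 84748 px (216, 129) [520.3   4.9] [125.5  83.9] 8.41 zmax 0.058
bay coords [-1.212e+02  1.000e-01]
```

View pics/w10.png

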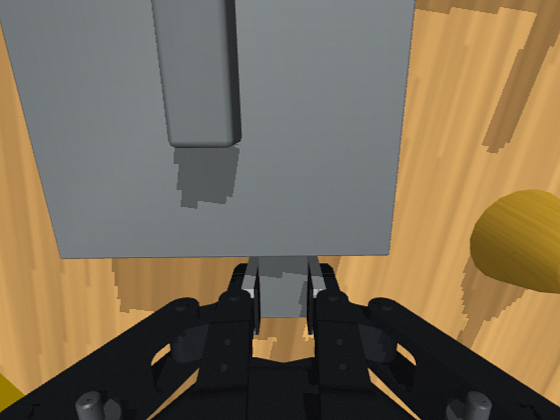

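Call:
step_arm(
  rows=[
    [[5,0,0],0],
    [[13,0,0],0],
    [[22,0,0],0],
    [[31,0,0],0],
    [[40,0,0],0],
    [[49,0,0],0],
    [[58,-0.5,0],0],
    [[67,-0.5,0],0],
    [[76,-0.5,0],0],
    [[85,-0.5,0],0],
    [[90,-0.5,0],0],
  ],
)

```text
clock: 36.05
eef_pos: [0.5394, 0.0295, 0.0855]
tool_rot: [0.657, 0.754, -0.0, 0.003]
ft_force: [1.1, -7.1, 5.0]
grip_width: 0.021
grasp_force: 59.8
```

Call:
step_arm(
  rows=[
    [[6,0,0],0],
    [[14,0,0],0],
    [[22,0,0],0],
    [[30,0,0],0],
    [[38,0,0],0],
    [[45,0,0],0],
    [[50,0,0],0],
    [[50,0,0],0],
  ],
)

```text
clock: 37.05
eef_pos: [0.5325, 0.0795, 0.0855]
tool_rot: [0.657, 0.754, 0.0, 0.003]
ft_force: [0.5, -5.6, 5.8]
grip_width: 0.0213
grasp_force: 59.8
```

Run:
```python
from h import *
o=bot.get_obs(); print(o['clock'],o['eef_pos'],o['tool_rot'],o['grip_width'],o['ft_force'],tobay(o['eef_pos'][:2]*1000))
im,d,W=cloud('wrist'); save('w11.png',im)
m=(W[...,2]>.045)&(W[...,2]<.058)&(W[...,1]<.25); b=np.array([tobay(p[:2]*1000) for p in W[m][::7]])
print('plate rear edge bay x',np.percentile(b[:,0],[.5,2]),'y',np.percentile(b[:,1],[1,99]))
```

```text
37.05 [0.53249573 0.07946539 0.08553979] [6.57271007e-01 7.53650019e-01 3.00645210e-04 2.52642115e-03] 0.02129230553472801 [ 0.5485788  -5.60758895  5.77606377] [-49.  -22.1]
plate rear edge bay x [-49.296 -37.492] y [-60.3  60.4]
```

Call:
step_arm(
  rows=[
    [[4,0,0],0],
    [[8,0,0],0],
    [[11,0,0],0],
    [[13,0,0],0],
    [[13,0,0],0],
  ],
)

```text
clock: 37.72
eef_pos: [0.5308, 0.0911, 0.0855]
tool_rot: [0.658, 0.753, -0.001, 0.004]
ft_force: [1.6, -8.7, 6.3]
grip_width: 0.0212
grasp_force: 59.9
```

Run:
```python
from h import *
o=bot.get_obs(); print(o['clock'],o['eef_pos'],o['tool_rot'],o['grip_width'],o['ft_force'],tobay(o['eef_pos'][:2]*1000))
im,d,W=cloud('wrist'); save('w11.png',im)
B=np.apply_along_axis(lambda p:tobay(p),-1,W[...,:2].reshape(-1,3-1)*1000).reshape(420,560,2)
for y0 in (-50,20,50):
    m=(W[...,2]>.045)&(W[...,2]<.058)&(abs(B[...,1]-y0)<6); print(y0,m.sum(),np.percentile(B[m][:,0],[0.5,1,2]))
```

```text
37.725 [0.53084218 0.09105408 0.0854894 ] [ 6.57653738e-01  7.53311925e-01 -6.30753607e-04  3.50801312e-03] 0.02123830573760104 [ 1.56517272 -8.65550569  6.31544363] [-37.3 -22.1]
-50 5064 [-31.3 -31.  -26.4]
20 4828 [-11.1865 -10.773  -10.1   ]
50 5051 [-11.4 -10.9 -10.2]
```

View pics/w11.png

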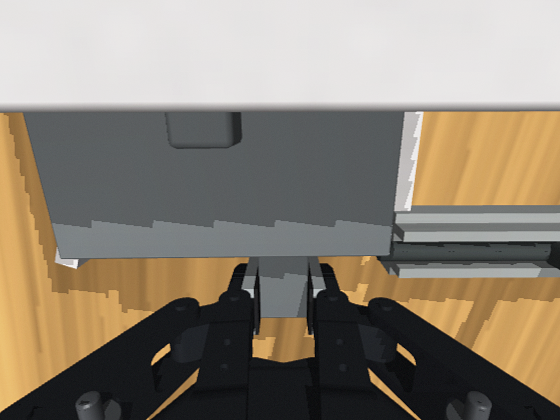

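Tub is nearly home: rear edge 11 mm outside the mouth, where 10 is expected. A slight extra push, then release.

Call:
step_arm(
  rows=[
    [[1,0,0],0],
    [[2,0,0],0],
    [[2,0,0],0],
  ],
)

```text
clock: 38.15
eef_pos: [0.5308, 0.0913, 0.0855]
tool_rot: [0.658, 0.753, -0.002, 0.005]
ft_force: [2.1, -15.1, 6.4]
grip_width: 0.0214
grasp_force: 59.9
```

Call:
step_arm(
  rows=[
    [[0,0,0],0],
    [[0,0,0],0],
    [[0,0,0],0],
    [[0,0,-40],0],
    [[0,0,-90],0],
    [[0,0,-140],0],
    [[0,0,-190],0],
    [[0,0,-190],0],
  ],
  claw=0.1,
)

```text
clock: 39.15
eef_pos: [0.5311, 0.0963, 0.2788]
tool_rot: [0.657, 0.754, 0.004, 0.003]
ft_force: [0.8, -0.7, -0.1]
grip_width: 0.0382
grasp_force: 0.0
```

Run:
```python
from h import *
o=bot.get_obs(); print(o['clock'],o['eef_pos'],o['tool_rot'],o['grip_width'],o['ft_force'],tobay(o['eef_pos'][:2]*1000))
im,d,W=cloud('wrist'); save('w12.png',im)
B=np.apply_along_axis(lambda p:tobay(p),-1,W[...,:2].reshape(-1,3-1)*1000).reshape(420,560,2)
for y0 in (-50,0,50):
    m=(W[...,2]>.045)&(W[...,2]<.058)&(abs(B[...,1]-y0)<6); print(y0,m.sum(),np.percentile(B[m][:,0],[0.5,1,2]),np.median(W[m][:,2]))
for k in comps(W,.05,.095,30,box=(.58,.75,.05,.17)): print(tobay(rect(W,k)[0]))
```

```text
39.15 [0.53112506 0.0962837  0.27881775] [0.65665075 0.75417805 0.00399634 0.00305015] 0.03817936633275925 [ 0.78217328 -0.67851874 -0.14660667] [-32.2 -23.1]
-50 637 [-11.    -10.9    -9.828] 0.053318196161361964
0 508 [-10.9   -10.886 -10.6  ] 0.05330485581297381
50 644 [-10.7785 -10.7     -9.714 ] 0.053273214852807865
0.05 0.095 425 px (418, 193) [660.8 123.5] [13.3 13.1] -58.2 zmax 0.0886
[ -22.8 -155.2]
```

Call:
step_arm(
  rows=[
    [[12,133,0],0],
    [[12,133,0],0],
    [[12,133,0],0],
    [[12,133,50],0],
    [[12,133,95],0],
    [[12,133,130],0],
    [[12,133,146],0],
    [[12,133,146],0],
    [[12,133,146],0],
  ],
  claw=-0.4,
)

```text
clock: 40.33
eef_pos: [0.6599, 0.1257, 0.1298]
tool_rot: [0.657, 0.754, 0.001, 0.001]
ft_force: [-0.1, 0.7, 0.2]
grip_width: 0.0601
grasp_force: 0.0
```

Call:
step_arm(
  rows=[
    [[0,0,0],0],
    [[0,0,0],0],
    [[0,0,0],0],
    [[0,0,0],0],
  ],
  claw=1,
)

```text
clock: 40.83
eef_pos: [0.6596, 0.1256, 0.129]
tool_rot: [0.657, 0.754, 0.001, 0.001]
ft_force: [0.9, -0.3, 4.7]
grip_width: 0.0123
grasp_force: 58.4
```

Call:
step_arm(
  rows=[
    [[0,-8,0],0],
    [[0,-18,0],0],
    [[0,-28,0],0],
    [[0,-38,0],0],
    [[0,-48,0],0],
    [[0,-58,0],0],
    [[0,-66,0],0],
    [[0,-72,0],0],
    [[0,-77,0],0],
    [[0,-77,0],0],
  ],
)

```text
clock: 42.08
eef_pos: [0.59, 0.1159, 0.1293]
tool_rot: [0.657, 0.754, 0.007, 0.006]
ft_force: [21.0, 2.9, -8.8]
grip_width: 0.0123
grasp_force: 59.1
```

Run:
```python
from h import *
o=bot.get_obs(); print(o['clock'],o['eef_pos'],o['grip_width'],o['ft_force'],tobay(o['eef_pos'][:2]*1000))
```

```text
42.075 [0.58995373 0.11594498 0.12934482] 0.012263286729486159 [20.96730346  2.90751369 -8.76971895] [-20.7 -84. ]
```

The finger touched the tub's corner beside the knob, because the tips are low and 2 mm too far in. I'll back off, regrip higher and farther out, and push on.

Call:
step_arm(
  rows=[
    [[0,8,0],0],
    [[0,10,0],0],
    [[0,10,0],0],
  ],
)

```text
clock: 42.45
eef_pos: [0.5926, 0.1163, 0.129]
tool_rot: [0.657, 0.754, 0.0, 0.0]
ft_force: [0.4, -0.0, 7.1]
grip_width: 0.0122
grasp_force: 60.2
```

Call:
step_arm(
  rows=[
    [[0,0,0],0],
    [[0,0,0],0],
    [[0,0,0],0],
    [[-3,0,-13],0],
    [[-3,0,-13],0],
    [[-3,0,-13],0],
  ],
  claw=0.2,
)

```text
clock: 43.2
eef_pos: [0.5933, 0.1133, 0.1414]
tool_rot: [0.657, 0.754, 0.0, 0.0]
ft_force: [0.4, 0.3, -0.4]
grip_width: 0.0341
grasp_force: 0.0
```

Run:
```python
from h import *
o=bot.get_obs(); print(o['clock'],o['eef_pos'],o['tool_rot'],o['grip_width'],o['ft_force'],tobay(o['eef_pos'][:2]*1000))
im,d,W=cloud('wrist'); save('w13.png',im)
B=np.apply_along_axis(lambda p:tobay(p),-1,W[...,:2].reshape(-1,3-1)*1000).reshape(420,560,2)
for y0 in (-50,0,50):
    m=(W[...,2]>.048)&(W[...,2]<.056)&(abs(B[...,1]-y0)<6); print(y0,m.sum(),np.percentile(B[m][:,0],[0.5,1,2]) if m.any() else 0)
m=(W[...,2]>.048)&(W[...,2]<.056)&(B[...,0]>0)&(B[...,0]<30); print('y edges',np.percentile(B[m][:,1],[1,99]))
```

```text
43.2 [0.59331036 0.1133232  0.14135044] [6.56976944e-01 7.53910545e-01 3.47307283e-04 2.52947908e-04] 0.034114395532860935 [ 0.39285689  0.26481253 -0.4462607 ] [-23.7 -87. ]
-50 1856 [-10.5   -10.145  -9.5  ]
0 1529 [-11.1   -10.972 -10.4  ]
50 1857 [-11.1 -10.8 -10.2]
y edges [-61.4    60.164]
```

View pics/w13.png

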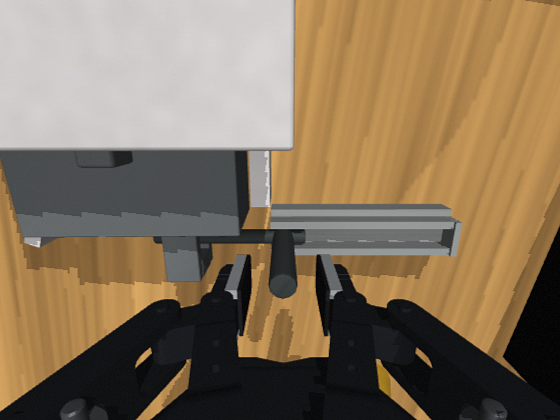

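The picture shows the rod through the handle with its tip at (157,238), the knob at (283,270), and the tub still home. I push the remaining ~10 mm.

Call:
step_arm(
  rows=[
    [[0,0,0],0],
    [[0,0,0],0],
    [[0,0,0],0],
    [[0,-4,0],0],
    [[0,-8,0],0],
    [[0,-11,0],0],
    [[0,-12,0],0],
    [[0,-12,0],0],
  ],
  claw=1,
)

```text
clock: 44.25
eef_pos: [0.5899, 0.1129, 0.1414]
tool_rot: [0.657, 0.754, 0.007, 0.007]
ft_force: [25.0, 3.1, -18.6]
grip_width: 0.0118
grasp_force: 58.6
```

Run:
```python
from h import *
o=bot.get_obs(); print(o['clock'],o['eef_pos'],o['grip_width'],o['ft_force'],tobay(o['eef_pos'][:2]*1000))
```

```text
44.25 [0.589933   0.11294345 0.14135093] 0.011791261790975161 [ 25.0237204    3.09827791 -18.55958398] [-23.7 -83.6]
```

Call:
step_arm(
  rows=[
    [[0,3,0],0],
    [[0,4,0],0],
  ],
)

```text
clock: 44.5
eef_pos: [0.5907, 0.113, 0.1412]
tool_rot: [0.657, 0.754, 0.005, 0.004]
ft_force: [13.1, 1.7, -9.8]
grip_width: 0.0115
grasp_force: 59.3
```

Call:
step_arm(
  rows=[
    [[0,0,0],0],
    [[0,0,0],0],
    [[0,0,0],0],
    [[0,0,-40],0],
    [[0,0,-90],0],
    [[0,0,-140],0],
    [[0,0,-140],0],
    [[0,0,-140],0],
  ],
  claw=0.2,
)

```text
clock: 45.5
eef_pos: [0.5847, 0.1122, 0.2807]
tool_rot: [0.657, 0.754, -0.0, -0.0]
ft_force: [-0.1, -0.1, -0.5]
grip_width: 0.0342
grasp_force: 0.0
```

Run:
```python
from h import *
o=bot.get_obs(); print(o['clock'],o['eef_pos'],o['grip_width'],o['ft_force'])
im,d,W=cloud('wrist'); save('w14.png',cv2.resize(im[100:310,100:380],None,fx=2.8,fy=2.8))
B=np.apply_along_axis(lambda p:tobay(p),-1,W[...,:2].reshape(-1,3-1)*1000).reshape(420,560,2)
m=(W[...,2]>.018)&(W[...,2]<.032)&(abs(B[...,0]+23)<5)&(B[...,1]>-12)&(B[...,1]<40); print('tip y',m.sum(),np.percentile(B[m][:,1],[1,50,95,99,100]))
m=(W[...,2]>.05)&(W[...,2]<.095)&(abs(B[...,0]+23)<10)&(B[...,1]<-65)&(B[...,1]>-160); print('knob',rect(W,m),tobay(rect(W,m)[0]))
for y0 in (-50,0,50):
    m=(W[...,2]>.048)&(W[...,2]<.056)&(abs(B[...,1]-y0)<6); print(y0,m.sum(),np.percentile(B[m][:,0],[0.5,1,2]) if m.any() else 0)
```

```text
45.5 [0.58467495 0.11219726 0.28067502] 0.034157887803315704 [-0.10293131 -0.09026702 -0.46033807]
tip y 74 [-8.654 -3.8    0.405  0.7    0.7  ]
knob (array([591.7, 114. ]), array([13.5, 13.1]), 55.0) [-22.8 -85.5]
-50 597 [-10.1   -10.     -9.332]
0 488 [-11.313 -11.1   -10.926]
50 615 [-11.1   -11.    -10.272]
```

View pics/w14.png

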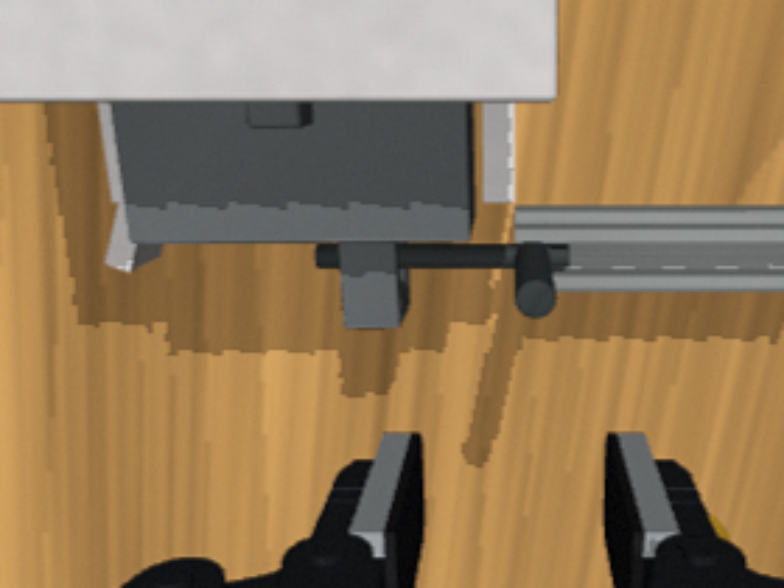

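The rod tip is 0.7 mm past the bay's midline, so travel is about 79 of 80 mm and the stall was the bolt's own end stop. The tub is home and the lid flush, and the gripper is clear.

```bash
python3 -c "
from workcell import bot
print(bot.job_done())"
```

```text
the job is handed in; nothing more can be done
None
```

I handed the job in at about 45 s: the three vans I found are in the grey tub, the lid is snapped down, the tub is home in the bay and the bolt is shot through the handle (about 79 of 80 mm); no verdict was returned.

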